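# Click the battery door shut and prop out the leg of a counter display

## Robot

A 6-joint arm with a two-finger parallel gripper is mounted at the origin on a cart in front of the work surface, level with it; the furniture and walls round the work are solid. World frame = base frame: x ahead of the robot, y to its left, z up, the work surface at z = 0. Lengths are in mm, angles in rad, forces in N, time in s.
With the tool pointing down it reaches from about 275 to 1000 mm from the base axis. Payload 8.4 kg.
Tool frame: the origin (TCP) lies between the finger pads; the fingertips stand r.nose_length ahead of it and the grasp point (between the pads) lies 8 mm behind it (r.nose_length is the distance from the TCP to the fingertips, in mm); y points along the fingers, x is the direction in which the jaws open and shut, and the axes are right-handed (so a half turn about y gives the same grasp; the last joint's range is limited). The gripper opens to 85 mm and grips with 20 to 120 N. Pads are 22 mm wide; open, the fingers measure 114 mm over their backs; the gripper's body (76 mm by 85 mm) begins 54 mm behind the grasp point. The pads swing forward as they close: fully open they stand 13 mm farther back than shut.
Start: joints at [-0.002, 0.353, 1.633, -0, 1.155, -0.002], TCP at [625.002, -0, 242.281] pointing down, gripper open.
Joint ranges: [-2.63, 2.63], [-0.92, 2.1], [0.06, 2.66], [-1.3, 4.44], [0, 2.69], [-3.02, 3.02]. Speed limits (rad/s): [2.22, 2.22, 2.79, 3.14, 3.14, 3.14].

## Interface

Orientations are given as [roll, pitch, yaw] about the fixed x, y, z axes, in that order (R = Rz(yaw) Ry(pitch) Rx(roll)).
In Python, from rig import r, cams, order gives the robot as it stands. The module is installed in compiled form; this text tells all that it offers.
- The arm moves only by the shell command python3 -m crank 'ROWS' [FORCE]. ROWS is JSON, a list of rows, each a list of 7 numbers: the turn, a rotation vector about the tool's x, y, z in degrees, then the shift along the tool's x, y, z in cm, then the opening, from -1 (shut) to 1 (fully open). A call has exactly 10 rows; each row shifts and turns the pose as measured when the row begins, along the tool's axes as they then stand; what a row does not reach is not made up. A row lasts 1/12 s, in which the tool goes at most 41.7 mm and 7.16 degrees, less where a joint would pass 70% of its speed; a pose out of reach is approached as far as the arm can. A call with a gripper value outside its range is refused whole. The fingers move at their own pace and stop on an object; FORCE is the grip in N (left out, the last holds). Time passes only in rows, so rows that do not move let the fingers close, or fill a call up. It gives the time, the measured TCP pose, the force and the opening at its end, in the units of the state.
- r.sense(): the state, without advancing time (a new reading comes with each control period).
- cams.grab_frame(name): name is "scene" or "side" or "wrist"; returns the picture (384x512x3 uint8, blue, green, red); there is no depth.
- cams.camera_info(name): a dict with "intrinsics" (3x3 intrinsics, pixels), "k1" (the pictures are not rectified: a ray, as slopes to the right and down, at radius r is drawn at 1 + k1 r^2 times it, then the intrinsics apply), "view" (4x4, takes a point from world to camera coordinates); the wrist camera has in their place "hand_eye" (4x4, takes a point from camera to tool coordinates, whose origin is the TCP and whose axes are the tool frame's). Camera axes: x right, y up, looking along -z (the intrinsics and any distortion apply to the point x, -y, -z); pixel columns grow to the right and rows downward; lengths in mm; the calibration is good to about 2 mm. A picture is of the moment at which its call begins: read the wrist's pose just before it. camera_info takes no time and is no camera call.
- order.sign_off(): hands the job in, once; it reports no verdict.
The state is a dict: "clock": time; "qpos": joint angles; "qvel": joint speeds; "joint_efforts": joint torques, N m; "eef_pos": TCP position; "tcp_rot": TCP orientation; "contact_force": force on the tool from outside, world axes, zero at the start; "wrist_torque": the same for the moment, N m; "opening": opening from 0.0 (shut) to 1.0 (fully open).
Only numpy, scipy, OpenCV 4.12 (cv2) and the standard library are available. Lean on these libraries where they do the work, as an engineer would, in place of code of your own. Each camera call takes 0.05 s, during which the arm holds its last target.

## Task

The counter display lies face down with fresh batteries in it. First swing its open battery door over and press the free edge down until it clicks fully shut; then push its prop leg over past its dead point until it springs out to its far stop and stays there by itself. Do not disturb the cup, stapler and tape roll standing around it.

Things in the scene. Friction and masses are not known exactly. Their poses are not given: they have to be found in the camera images.
- display: off-white plastic display case lying face down, 190 mm (its x) by 300 mm (its y), its back face 40 mm above the counter; heavy, it does not shift. Origin: middle of its underside, on the counter; z up. The battery bay (100 mm in x by 80 mm in y, 18 mm deep) is in the +y half, centred at x 0, y +87 mm; the prop leg is in the -y half, centred at x 0
- battery_door (a joint): hinge angle of the battery door, a flat off-white plate 98 mm wide (display x), 80 mm from hinge to free edge, 4 mm thick. 0 is shut: it covers the bay from the hinge towards the display's +y, its top 42 mm above the counter. It grows as the free edge rises; 1.57 is upright, beyond that it leans towards -y (limit 2.1). Starts wide open; friction (below 0.5 N at the edge) holds it anywhere
- door_hinge (a point): middle of the door's hinge line, which runs along the display's x; at x 0, y +45, z 38 mm of the display
- door_edge (a point): point on the door's outer face, on its middle line, 75 mm from the hinge (5 mm from the free edge), among thin grey ribs: the place to press. In the last 0.13 rad a nose under the middle of the edge meets a sprung catch; 5 to 9 N straight down here drives it through with a click, after which it is drawn shut and held. Short of that it stays ajar
- prop_leg (a joint): angle of the prop leg. At 0 (sprung home, as it starts) it rises from its hinge towards the display's -y at 0.85 rad above the back face. It grows as the tip swings up and over towards +y: 0.72 is upright, 1.2 the far stop. An over-centre spring pulls it back to 0 below about 0.6 and on to the stop above that; pushing the tip over takes about 1 to 3 N
- leg_hinge (a point): middle of the leg's hinge line, which runs along the display's x between two small brackets; at x 0, y -50, z 48 mm of the display
- leg_tip (a point): middle of the 10 mm thick rubber bar across the free end of the leg, a grey plate 60 mm wide (display x), 5 mm thick, 102 mm long; this point lies 97 mm from its hinge line
- dip_cup: bystander: small white portion cup, 76 mm across, 47 mm tall, beyond the display (its +x side); origin at the middle of its underside
- stapler: bystander: black desk stapler, 133 mm long, 34 mm wide, 50 mm tall, off the display's -y end; origin at the middle of its underside
- tape_roll: bystander: roll of brown tape lying flat, 90 mm across, 48 mm tall, off the display's +y end; origin at the middle of its underside

How it is judged (in metres and radians):
On the way, in this order (a step that is already met when the one before it is completed fails the run):
1. the battery door is clicked shut while the prop leg is still home (value of joint battery_door below 0.035 rad and value of joint prop_leg below 0.5 rad), for 0.2 s.
2. the prop leg is over at its far stop (value of joint prop_leg above 1.1 rad), for 0.2 s.
At the end, for the whole second after the job is handed in: the battery door is latched shut (within 0.035 rad of flush) and the prop leg stands at its far stop (beyond 1.1 rad), both at rest (value of joint battery_door below 0.035 rad and value of joint prop_leg above 1.1 rad and velocity of joint battery_door between -0.05 and 0.05 rad/s and velocity of joint prop_leg between -0.05 and 0.05 rad/s); the robot touches nothing.
It fails at once if the dip cup is moved more than 25 mm (distance of dip_cup from where it was at the start of the episode above 0.025 m).
It fails at once if the stapler is moved more than 25 mm (distance of stapler from where it was at the start of the episode above 0.025 m).
It fails at once if the tape roll is moved more than 25 mm (distance of tape_roll from where it was at the start of the episode above 0.025 m).
It also fails if it takes over 42 s, if anything falls off the work surface, if the arm or the gripper's body presses on something with over 40 N, if the wrist force passes 120 N, or if a joint passes its speed limit or range.

## Working session

There is one attempt and no reset: what is moved stays moved. The work goes in short steps, Python scripts to look and compute and a shell command to move; the robot and the scene stay as the last step left them, time stands still between calls to the robot, and variables do not carry over. Pictures are saved under pics/ and viewed, and the job is handed in when it is done.

```bash
mkdir -p pics; cat > h.py <<'E'
import numpy as np, cv2
from rig import r, cams, order
E
python3 - <<'E'
from h import *
s=r.sense(); print(s, r.nose_length)
for n in ("scene","side","wrist"):
    im=cams.grab_frame(n); cv2.imwrite(f"pics/{n}0.png",im); print(n,cams.camera_info(n))
print(r.sense()['clock'])
E
```

```text
{'clock': 0.0, 'qpos': array([-2.41502769e-03,  3.53662943e-01,  1.63416650e+00, -7.35990878e-06,
        1.15518935e+00, -2.36399842e-03]), 'qvel': array([ 0.00107755,  0.00129024, -0.00121314, -0.00093567,  0.00029097,
       -0.00041303]), 'joint_efforts': array([-2.03471049e-03, -6.05236173e+01, -3.42063046e+01, -2.62302356e-04,
        9.48130677e-03,  3.61521288e-06]), 'eef_pos': array([ 6.24522899e+02, -1.04721202e-02,  2.41538579e+02]), 'tcp_rot': array([-1.57079968e+00,  1.42615621e-03, -4.80553390e-05]), 'contact_force': array([0.32679583, 0.11564184, 0.84682448]), 'wrist_torque': array([0.01613313, 0.01492765, 0.01255596]), 'opening': 0.9971781271437008} 11.0
scene {'intrinsics': array([[389.17424535,   0.        , 249.34889014],
       [  0.        , 389.17424535, 185.11675221],
       [  0.        ,   0.        ,   1.        ]]), 'k1': -0.07811779681537559, 'view': array([[-5.61395174e-02,  9.98413502e-01,  4.33972887e-03,
         1.75320334e+01],
       [-8.81871094e-01, -5.16235579e-02,  4.68655932e-01,
         4.96189332e+02],
       [ 4.68136443e-01,  2.24830364e-0
[... 546 characters left out ...]
90e-01,  6.11424344e-01,
        -1.94141587e+03],
       [ 0.00000000e+00,  0.00000000e+00,  0.00000000e+00,
         1.00000000e+00]])}
wrist {'intrinsics': array([[329.31000203,   0.        , 264.80126543],
       [  0.        , 329.31000203, 195.06803257],
       [  0.        ,   0.        ,   1.        ]]), 'k1': 0.010157260162144993, 'hand_eye': array([[ 9.99999759e-01, -5.88748592e-04,  3.67607358e-04,
        -7.36562270e-01],
       [ 5.08397245e-04,  2.60730582e-01, -9.65411469e-01,
        -1.31951872e+02],
       [ 4.72538163e-04,  9.65411424e-01,  2.60730819e-01,
         6.59908507e+01],
       [ 0.00000000e+00,  0.00000000e+00,  0.00000000e+00,
         1.00000000e+00]])}
0.15
```

View pics/scene0.png

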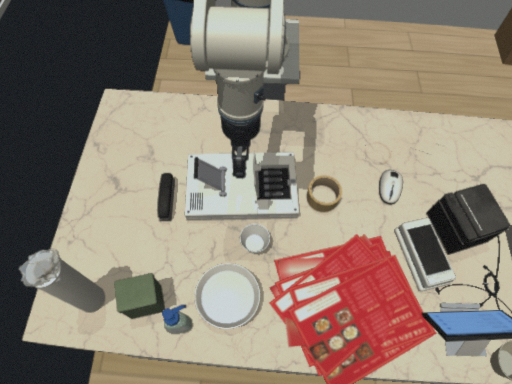

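View pics/side0.png

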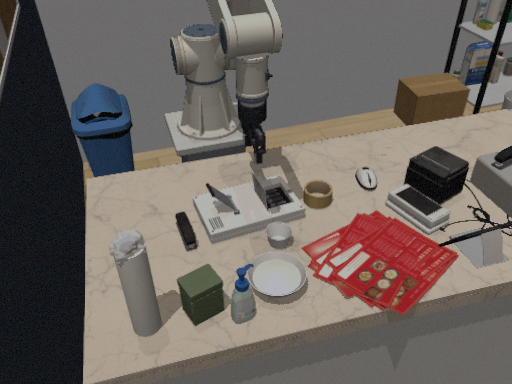

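View pics/wrist0.png

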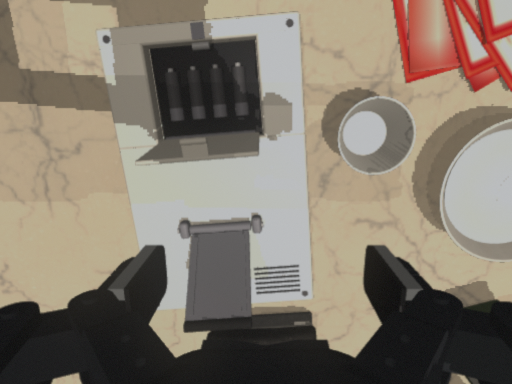

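```bash
cat >> h.py <<'E'
from scipy.spatial.transform import Rotation as Ro
def undist(uv,ci):
    K=np.array(ci['intrinsics']); d=(np.array(uv,float)-[K[0,2],K[1,2]])/K[0,0]
    s=d.copy()
    for _ in range(30): s=d/(1+ci['k1']*(s@s))
    return s
def ray(name,uv,pos=None,rot=None):
    ci=cams.camera_info(name); s=undist(uv,ci); d=np.array([s[0],-s[1],-1.])
    if name=='wrist':
        T=np.eye(4);T[:3,:3]=Ro.from_euler('xyz',rot).as_matrix();T[:3,3]=pos
        C=T@ci['hand_eye']
    else: C=np.linalg.inv(ci['view'])
    return C[:3,3],C[:3,:3]@d
def onplane(name,uv,z,pos=None,rot=None):
    o,d=ray(name,uv,pos,rot); return o+d*(z-o[2])/d[2]
def tri(*rays):
    A=np.zeros((3,3));b=np.zeros(3)
    for o,d in rays:
        d=d/np.linalg.norm(d);P=np.eye(3)-np.outer(d,d);A+=P;b+=P@o
    p=np.linalg.solve(A,b)
    return p,[float(np.linalg.norm(np.cross(p-o,d/np.linalg.norm(d)))) for o,d in rays]
P0=np.array([624.52,-0.01,241.54]);R0=np.array([-1.5708,.001426,-.00005])
E
python3 - <<'E'
from h import *
np.set_printoptions(precision=1,suppress=True)
for n in("scene","side","wrist"):
    im=cv2.imread(f"pics/{n}0.png")
    c={"scene":(170,140,150,90),"side":(170,160,150,100),"wrist":(80,0,240,340)}[n]
    x,y,w,h=c; k=min(800/w,600/h); cv2.imwrite(f"pics/{n}0z.png",cv2.resize(im[y:y+h,x:x+w],None,fx=k,fy=k,interpolation=cv2.INTER_CUBIC)); print(n,k)
for nm,uv,z in [("TL",(98,30),40),("TR",(299,13),40),("BR",(312,300),40),("screwTL",(106,39),40),("screwTR",(290,22),40),("scrBR",(305,294),40),("brkL",(184,229),48),("brkR",(257,224),48),("bayTL",(147,45),40),("bayTR",(257,37),40)]:
    print(nm,onplane('wrist',uv,z,P0,R0))
E
```

```text
scene 5.333333333333333
side 5.333333333333333
wrist 1.7647058823529411
TL [469.7 133.2  40. ]
TR [654.4 147.6  40. ]
BR [ 677.5 -148.6   40. ]
screwTL [476.1 125.6  40. ]
screwTR [646.4 140.2  40. ]
scrBR [ 669.2 -140.9   40. ]
brkL [538.3 -59.   48. ]
brkR [615.2 -53.4  48. ]
bayTL [513.5 120.7  40. ]
bayTR [616.1 127.6  40. ]
```

```bash
ls pics
```

```text
scene0.png
scene0z.png
side0.png
side0z.png
wrist0.png
wrist0z.png
```

View pics/scene0z.png

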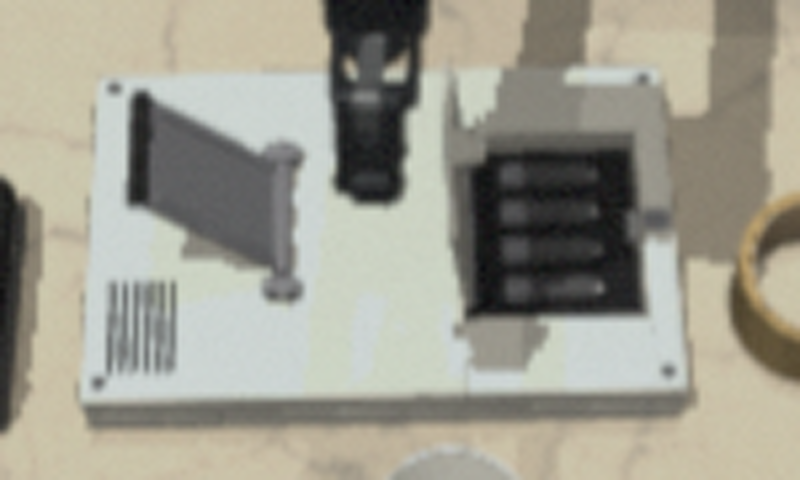

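View pics/side0z.png

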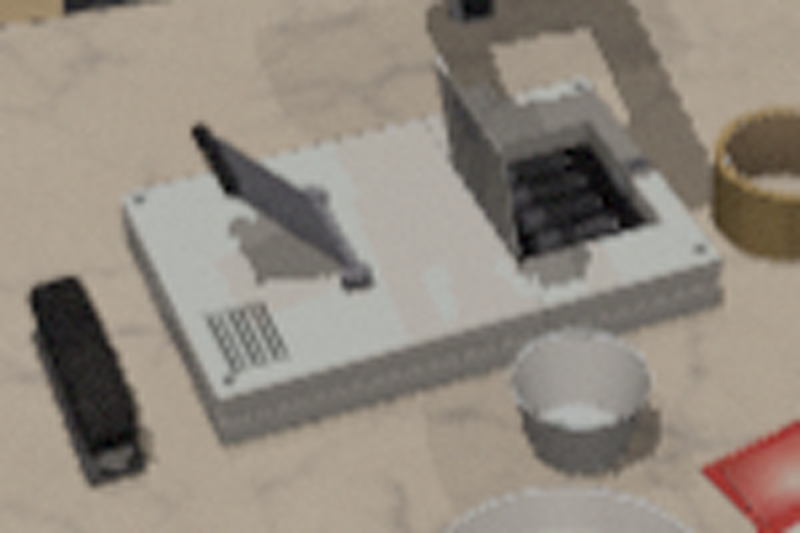

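View pics/wrist0z.png

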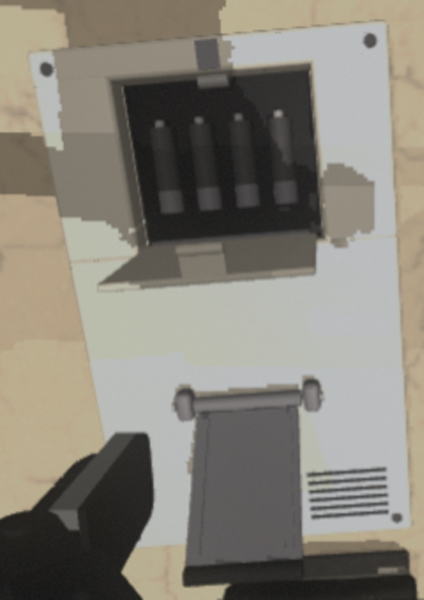

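```bash
python3 - <<'E'
from h import *
np.set_printoptions(precision=1,suppress=True)
f=lambda p,o,k:((p[0]+.5)/k-.5+o[0],(p[1]+.5)/k-.5+o[1])
S=lambda p:ray('scene',f(p,(170,140),16/3))
D=lambda p:ray('side',f(p,(170,160),16/3))
W=lambda p:ray('wrist',f(p,(80,0),30/17),P0,R0)
def pr(n,*a): p,e=tri(*a); print(n,p,np.round(e,1)); return p
a=pr('scrTL -x+y',S((643,78)),D((583,87)),W((46,69)))
b=pr('scrTR +x+y',S((668,371)),D((700,249)),W((370,41)))
c=pr('scrBR +x-y',S((98,383)),D((230,379)),W((397,518)))
d=pr('scrBL -x-y',S((113,88)),D((138,200)))
print('centre',(a+c)/2,(b+d)/2,'yaw',np.arctan2(*(b-a)[1::-1]),np.arctan2(-(b-c)[0],(b-c)[1]),np.arctan2(-(a-d)[0],(a-d)[1]))
pr('brk-x',S((283,152)),D((314,196)),W((184,403)))
pr('brk+x',S((282,290)),D((357,276)),W((312,394)))
pr('legtip-x',S((140,95)),D((200,130)),W((187,575)))
pr('doortop-x',S((450,62)),D((437,62)),W((98,288)))
pr('doortop-x s,w',D((437,62)),W((98,288)))
pr('dip', S((455,455)),D((582,370)))
print(onplane('side',f((100,460),(170,160),16/3),50))
E
```

```text
scrTL -x+y [477.5 126.4  40.5] [1.8 2.8 1.5]
scrTR +x+y [646.5 139.2  39.9] [1.2 1.  0.6]
scrBR +x-y [ 669.6 -139.5   40.6] [1.3 1.3 0.8]
scrBL -x-y [ 500.4 -154.5   39.6] [0.7 0.7]
centre [573.6  -6.5  40.5] [573.5  -7.6  39.7] yaw 0.07552353756020949 0.08276716411352443 0.0813372289534302
brk-x [538.6 -58.9  47.2] [2.  1.6 0.6]
brk+x [615.6 -53.4  45.8] [1.6 1.  0.9]
legtip-x [ 553.4 -123.3  120.6] [1.4 1.  0.5]
doortop-x [520.5  23.1 112.2] [0.3 1.2 1.3]
doortop-x s,w [520.6  23.  112.2] [1.2 1.2]
dip [695.5  43.3  21.5] [9. 9.]
[ 718.7 -217.1   50. ]
```

```bash
cat >> h.py <<'E'
C=np.array([573.5,-7.]);Y=0.080
def rep():
    s=r.sense();p=s['eef_pos'];d=p[:2]-C
    R=Ro.from_euler('xyz',s['tcp_rot']).as_matrix()
    print('t',s['clock'],'disp xy',np.round([d[0]*np.cos(Y)+d[1]*np.sin(Y),-d[0]*np.sin(Y)+d[1]*np.cos(Y)],1),'z',round(p[2],1),'tip z',round(p[2]-r.nose_length,1),'F',np.round(s['contact_force'],1),'toolx yaw',round(np.arctan2(R[1,0],R[0,0]),3),'tooly',np.round(R[:,1],3),'op',round(s['opening'],2))
E
python3 -m crank '[[0,-4.6,0,0,0,0,-1],[0,0,0,-1.71,0,0,-1],[0,0,0,-1.71,0,0,-1],[0,0,0,-1.71,0,0,-1],[0,0,0,0,2.5,0,-1],[0,0,0,0,2.5,0,-1],[0,0,0,0,2.5,0,-1],[0,0,0,0,0,0,-1],[0,0,0,0,0,0,-1],[0,0,0,0,0,0,-1]]'
python3 -c "from h import *;rep()"
```

```text
clock: 0.98
eef_pos: [570.6, -4.4, 164.4]
tcp_rot: [-1.571, 0.002, 0.085]
contact_force: [-0.2, -0.1, 0.4]
opening: -0.004
t 0.9833 disp xy [-2.7  2.8] z 164.4 tip z 153.4 F [-0.2 -0.1  0.4] toolx yaw 0.085 tooly [-0.002 -0.    -1.   ] op -0.0
```

```bash
python3 -m crank '[[0,0,0,0.25,2.6,0,-1],[0,0,0,0,2.6,0,-1],[0,0,0,0,0,0.9,-1],[0,0,0,0,0,0.9,-1],[0,0,0,0,0,0.9,-1],[0,0,0,0,0,0.9,-1],[0,0,0,0,0,0.9,-1],[0,0,0,0,0,0.9,-1],[0,0,0,0,0,0,-1],[0,0,0,0,0,0,-1]]'
python3 - <<'E'
from h import *
rep()
for n in("scene","side"):
    im=cams.grab_frame(n);x,y,w,h=(170,120,150,110);cv2.imwrite(f"pics/{n}1.png",cv2.resize(im[y:y+h,x:x+w],None,fx=4,fy=4,interpolation=cv2.INTER_CUBIC))
E
```

```text
clock: 1.82
eef_pos: [576.6, 57.2, 125.5]
tcp_rot: [-1.571, -0.017, 0.086]
contact_force: [0.1, -0.7, 0.4]
opening: 0.004
t 1.8167 disp xy [ 8.3 63.8] z 125.5 tip z 114.5 F [ 0.1 -0.7  0.4] toolx yaw 0.086 tooly [ 0.017  0.001 -1.   ] op 0.0
```

View pics/side1.png

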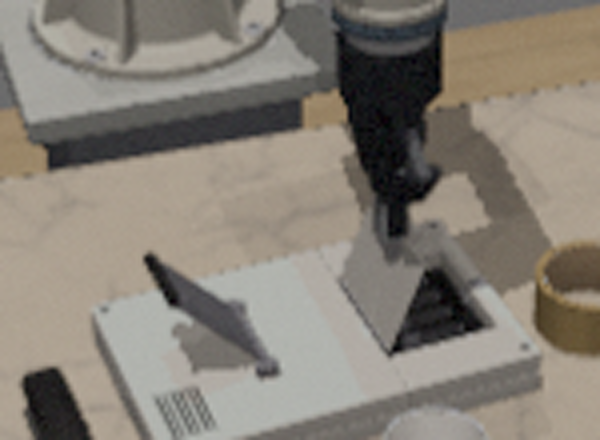

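View pics/scene1.png

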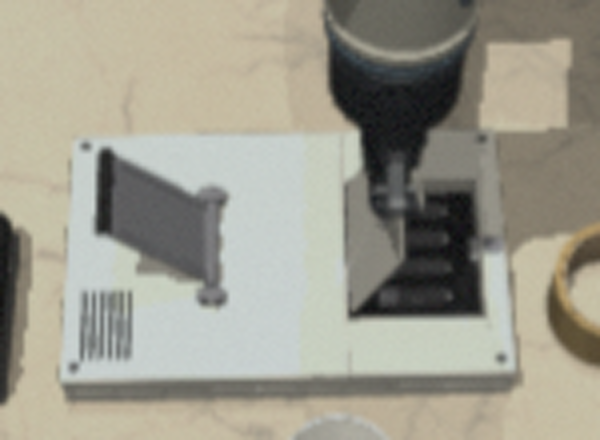

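```bash
python3 -m crank '[[0,0,0,0,0,-1.2,-1],[0,0,0,-0.4,0,-1.2,-1],[0,0,0,-0.4,1.5,0,-1],[0,0,0,0,1.5,0,-1],[0,0,0,0,0,0,-1],[0,0,0,0,0,0.8,-1],[0,0,0,0,0,0.8,-1],[0,0,0,0,0,0.8,-1],[0,0,0,0,0,0,-1],[0,0,0,0,0,0,-1]]'
python3 - <<'E'
from h import *
rep()
for n in("side",):
    im=cams.grab_frame(n);x,y,w,h=(170,120,150,110);cv2.imwrite(f"pics/{n}2.png",cv2.resize(im[y:y+h,x:x+w],None,fx=4,fy=4,interpolation=cv2.INTER_CUBIC))
E
```

```text
clock: 2.75
eef_pos: [569.1, 48.9, 96.5]
tcp_rot: [-1.573, -0.018, 0.081]
contact_force: [0.2, -0.4, -0.5]
opening: -0.0
t 2.75 disp xy [ 0.1 56.1] z 96.5 tip z 85.5 F [ 0.2 -0.4 -0.5] toolx yaw 0.081 tooly [ 0.018 -0.    -1.   ] op -0.0
```

View pics/side2.png

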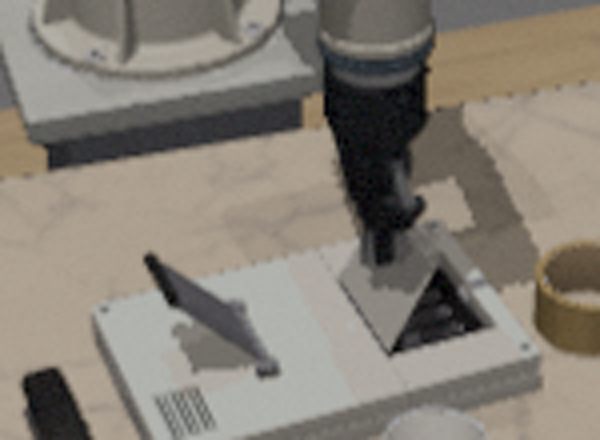

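```bash
python3 -m crank '[[0,0,0,0,0,0.8,-1],[0,0,0,0,0,0.8,-1],[0,0,0,0,0,0.8,-1],[0,0,0,0,0.4,0.5,-1],[0,0,0,0,0.4,0.5,-1],[0,0,0,0,0.7,0.3,-1],[0,0,0,0,0.7,0.3,-1],[0,0,0,0,0,0,-1],[0,0,0,0,0,0,-1],[0,0,0,0,0,0,-1]]'
python3 - <<'E'
from h import *
rep()
for n in("side",):
    im=cams.grab_frame(n);x,y,w,h=(170,120,150,110);cv2.imwrite(f"pics/{n}3.png",cv2.resize(im[y:y+h,x:x+w],None,fx=4,fy=4,interpolation=cv2.INTER_CUBIC))
E
```

```text
clock: 3.63
eef_pos: [565.8, 94.3, 71.9]
tcp_rot: [-1.573, -0.018, 0.083]
contact_force: [-0.0, 0.1, -0.1]
opening: 0.002
t 3.6333 disp xy [  0.5 101.6] z 71.9 tip z 60.9 F [-0.   0.1 -0.1] toolx yaw 0.083 tooly [ 0.018 -0.    -1.   ] op 0.0
```

View pics/side3.png

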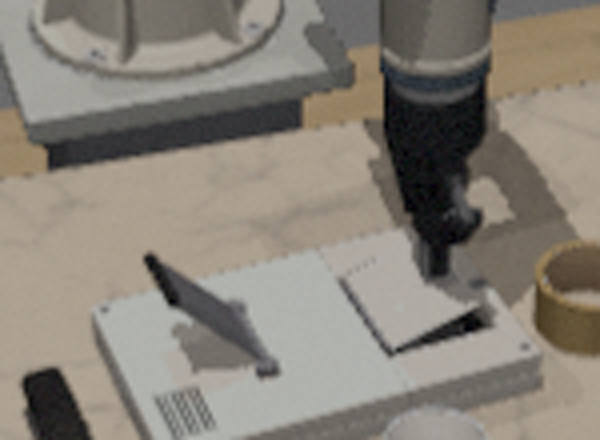

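```bash
python3 -m crank '[[0,0,0,0,-0.3,0.6,-1],[0,0,0,0,0,0.6,-1],[0,0,0,0,0,0,-1],[0,0,0,0,0.5,0,-1],[0,0,0,0,0.5,0,-1],[0,0,0,0,0.3,0,-1],[0,0,0,0,0.3,0,-1],[0,0,0,0,0.2,0,-1],[0,0,0,0,0,0,-1],[0,0,0,0,0,0,-1]]'
python3 -c "from h import *;rep()"
```

```text
clock: 4.52
eef_pos: [566.3, 107.6, 57.1]
tcp_rot: [-1.571, -0.021, 0.081]
contact_force: [1.4, -0.2, 2.2]
opening: 0.003
t 4.5167 disp xy [  2.  114.8] z 57.1 tip z 46.1 F [ 1.4 -0.2  2.2] toolx yaw 0.081 tooly [ 0.021  0.001 -1.   ] op 0.0
```

```bash
python3 -m crank '[[0,0,0,0,0.2,0,-1],[0,0,0,0,0.3,0,-1],[0,0,0,0,0.3,0,-1],[0,0,0,0,0.3,0,-1],[0,0,0,0,0.3,0,-1],[0,0,0,0,0.3,0,-1],[0,0,0,0,0.3,0,-1],[0,0,0,0,0.3,0,-1],[0,0,0,0,0.3,0,-1],[0,0,0,0,0.3,0,-1]]'
python3 -c "from h import *;rep()"
```

```text
clock: 5.35
eef_pos: [567.7, 107.6, 52.2]
tcp_rot: [-1.571, -0.022, 0.079]
contact_force: [-13.4, -1.4, 42.3]
opening: 0.001
t 5.35 disp xy [  3.4 114.6] z 52.2 tip z 41.2 F [-13.4  -1.4  42.3] toolx yaw 0.079 tooly [ 0.022  0.002 -1.   ] op 0.0
```

```bash
python3 -m crank '[[0,0,0,0,-0.5,0,-1],[0,0,0,0,-1,0,-1],[0,0,0,0,-2,0,-1],[0,0,0,0,-3,0,-1],[0,0,0,0,-3,0,-1],[0,0,0,0,-3,0,-1],[0,0,0,0,0,-3,-1],[0,0,0,0,0,-3,-1],[0,0,0,0,0,0,-1],[0,0,0,0,0,0,-1]]'
python3 - <<'E'
from h import *
rep()
for n in("side","wrist"):
    im=cams.grab_frame(n);x,y,w,h=(170,120,150,110) if n=="side" else (0,0,512,384);k=4 if n=="side" else 1.5;cv2.imwrite(f"pics/{n}4.png",cv2.resize(im[y:y+h,x:x+w],None,fx=k,fy=k,interpolation=cv2.INTER_CUBIC))
E
```

```text
clock: 6.18
eef_pos: [569.8, 45.3, 186.2]
tcp_rot: [-1.572, -0.024, 0.08]
contact_force: [0.3, 0.4, 0.2]
opening: -0.002
t 6.1833 disp xy [ 0.5 52.5] z 186.2 tip z 175.2 F [0.3 0.4 0.2] toolx yaw 0.08 tooly [ 0.024  0.001 -1.   ] op -0.0
```

View pics/side4.png

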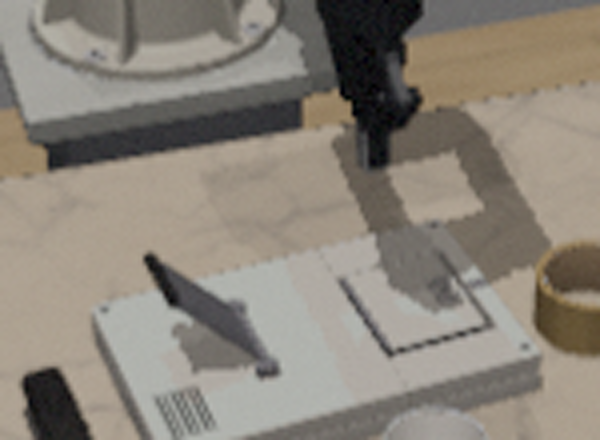

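View pics/wrist4.png

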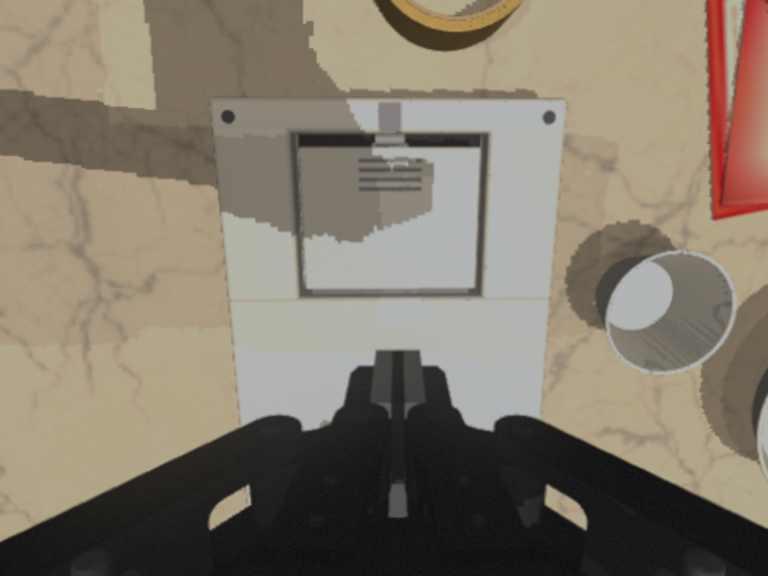

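```bash
python3 - <<'E'
from h import *
np.set_printoptions(precision=1,suppress=True)
P=np.array([569.8,45.3,186.2]);R=np.array([-1.572,-.024,.08])
def dz(uv,z):
    p=onplane('wrist',((uv[0]+.5)/1.5-.5,(uv[1]+.5)/1.5-.5),z,P,R);d=p[:2]-C
    return np.array([d[0]*np.cos(Y)+d[1]*np.sin(Y),-d[0]*np.sin(Y)+d[1]*np.cos(Y)])
for n,uv,z in [("bay far",(340,132),40),("bay farR",(490,132),40),("door far",(330,147),42),("door farL",(301,147),42),("door farR",(481,147),42),("door nearL",(305,288),42),("door nearR",(476,288),42),("bay near",(300,297),40),("bay nearR",(482,297),40),("screwL",(228,117),40),("screwR",(549,117),40)]: print(n,dz(uv,z))
for z in (42,47,52): print(z,dz((301,147),z)-dz((481,147),z), dz((301,147),z))
im=cv2.imread('pics/wrist4.png');cv2.imwrite('pics/wrist4z.png',cv2.resize(im[90:310,270:510],None,fx=2.7,fy=2.7))
E
```

```text
bay far [-27.5 132.4]
bay farR [ 52.9 132.5]
door far [-32.9 124.6]
door farL [-48.4 124.6]
door farR [ 48.  124.7]
door nearL [-50.   46.9]
door nearR [48.7 46.4]
bay near [-53.5  41. ]
bay nearR [52.8 40.4]
screwL [-86.2 139.7]
screwR [ 84.2 140.1]
42 [-96.4  -0.1] [-48.4 124.6]
47 [-94.6  -0.1] [-47.5 124.5]
52 [-92.9  -0.1] [-46.7 124.4]
```

View pics/wrist4z.png

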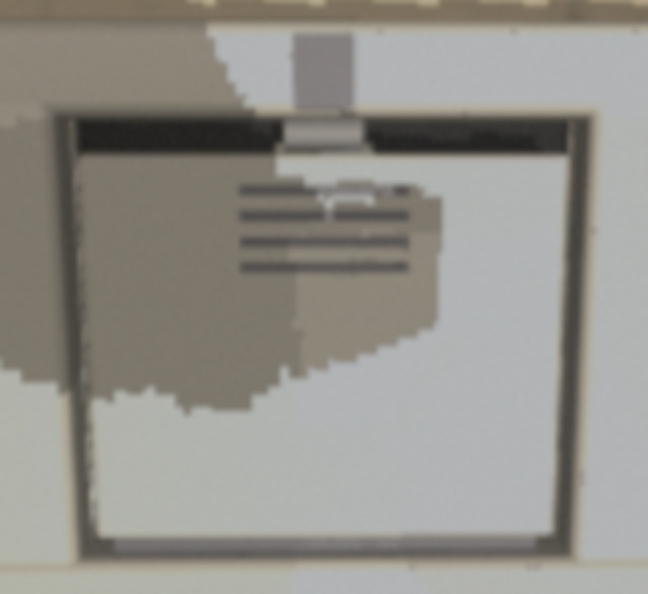

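```bash
python3 -m crank '[[0,0,0,0,0,-3.3,-1],[0,0,0,0,0,-3.3,-1],[0,0,0,0,0,-3.3,-1],[0,0,0,0,0,-3.3,-1],[0,0,0,0,0,-3.3,-1],[0,0,0,0,0,-3.3,-1],[0,0,0,0,0,0,-1],[0,0,0,0,0,0,-1],[0,0,0,0,0,0,-1],[0,0,0,0,0,0,-1]]'
python3 - <<'E'
from h import *
rep()
for n in("side",):
    im=cams.grab_frame(n);x,y,w,h=(150,120,170,120);cv2.imwrite(f"pics/{n}5.png",cv2.resize(im[y:y+h,x:x+w],None,fx=4,fy=4,interpolation=cv2.INTER_CUBIC))
E
```

```text
clock: 7.12
eef_pos: [586.0, -149.3, 180.1]
tcp_rot: [-1.567, -0.015, 0.091]
contact_force: [-0.2, 0.7, -0.4]
opening: 0.004
t 7.1167 disp xy [   1.1 -142.9] z 180.1 tip z 169.1 F [-0.2  0.7 -0.4] toolx yaw 0.091 tooly [ 0.015  0.005 -1.   ] op 0.0
```

View pics/side5.png

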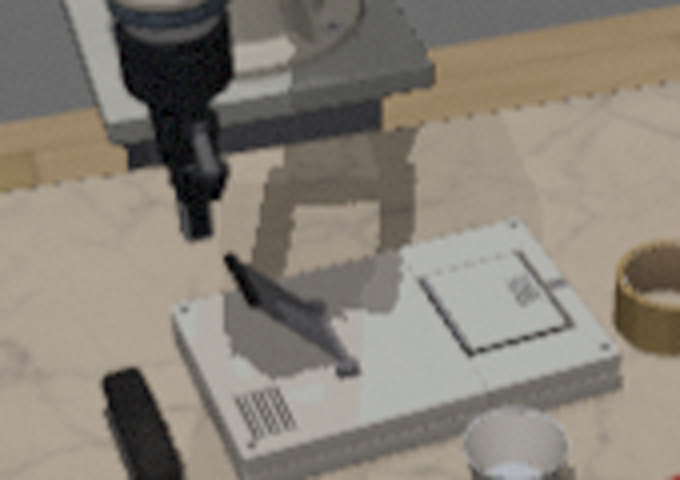

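```bash
python3 -m crank '[[0,0,0,-0.1,0,-0.3,-1],[0,0,0,0,2,0,-1],[0,0,0,0,2,0,-1],[0,0,0,0,2,0,-1],[0,0,0,0,1.2,0,-1],[0,0,0,0,0,0,-1],[0,0,0,0,0,0.6,-1],[0,0,0,0,0,0.6,-1],[0,0,0,0,0,0.6,-1],[0,0,0,0,0,0,-1]]'
python3 - <<'E'
from h import *
rep()
for n in("side",):
    im=cams.grab_frame(n);x,y,w,h=(150,120,170,120);cv2.imwrite(f"pics/{n}6.png",cv2.resize(im[y:y+h,x:x+w],None,fx=4,fy=4,interpolation=cv2.INTER_CUBIC))
E
```

```text
clock: 8.0
eef_pos: [587.7, -127.6, 110.4]
tcp_rot: [-1.571, -0.022, 0.101]
contact_force: [-1.5, -1.1, 0.4]
opening: 0.001
t 8.0 disp xy [   4.5 -121.4] z 110.4 tip z 99.4 F [-1.5 -1.1  0.4] toolx yaw 0.101 tooly [ 0.022  0.002 -1.   ] op 0.0
```

View pics/side6.png

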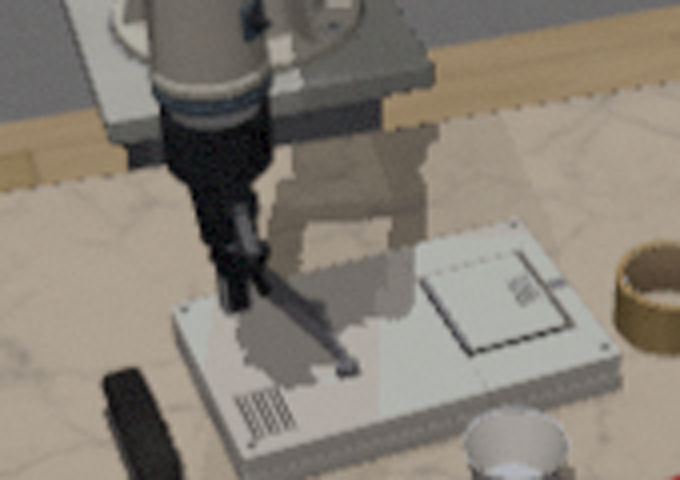

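```bash
python3 -m crank '[[0,0,0,-0.2,0,0.6,-1],[0,0,0,0,0,0.7,-1],[0,0,0,0,0,0.7,-1],[0,0,0,0,0,0.7,-1],[0,0,0,0,0,0.7,-1],[0,0,0,0,0,0.7,-1],[0,0,0,0,0,0.7,-1],[0,0,0,0,0,0.7,-1],[0,0,0,0,0,0.6,-1],[0,0,0,0,0,0,-1]]'
python3 - <<'E'
from h import *
rep()
for n in("side",):
    im=cams.grab_frame(n);x,y,w,h=(150,120,170,120);cv2.imwrite(f"pics/{n}7.png",cv2.resize(im[y:y+h,x:x+w],None,fx=4,fy=4,interpolation=cv2.INTER_CUBIC))
E
```

```text
clock: 8.88
eef_pos: [580.0, -60.6, 112.7]
tcp_rot: [-1.571, -0.026, 0.101]
contact_force: [-0.3, -0.4, 0.2]
opening: -0.001
t 8.8833 disp xy [  2.2 -53.9] z 112.7 tip z 101.7 F [-0.3 -0.4  0.2] toolx yaw 0.101 tooly [ 0.026  0.002 -1.   ] op -0.0
```

View pics/side7.png

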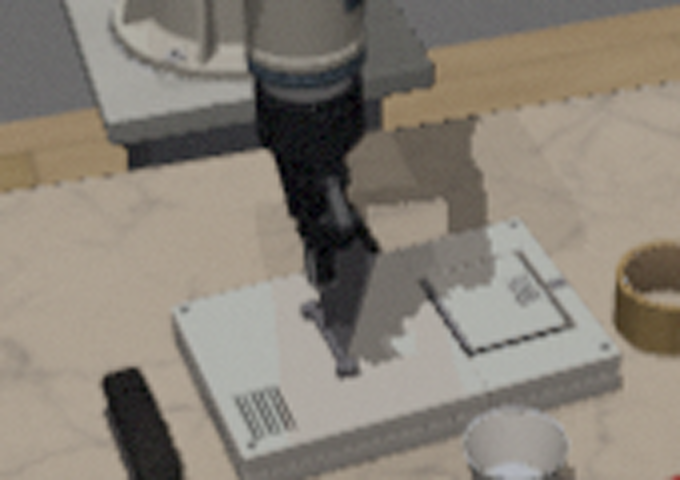

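Leg has sprung over. Retreat to −y first, then up.

```bash
python3 -m crank '[[0,0,0,0,0,-1.5,-1],[0,0,0,0,0,-2.5,-1],[0,0,0,0,0,-2.5,-1],[0,0,0,0,-1,-2,-1],[0,0,0,0,-3,-1,-1],[0,0,0,0,-3,0,-1],[0,0,0,0,-3,0,-1],[0,0,0,0,-3,0,-1],[0,0,0,0,0,0,-1],[0,0,0,0,0,0,-1]]'
python3 - <<'E'
from h import *
rep()
for n in("side","scene"):
    im=cams.grab_frame(n);x,y,w,h=(150,120,190,130);cv2.imwrite(f"pics/{n}8.png",cv2.resize(im[y:y+h,x:x+w],None,fx=4,fy=4,interpolation=cv2.INTER_CUBIC))
E
```

```text
clock: 9.77
eef_pos: [585.0, -161.8, 245.5]
tcp_rot: [-1.57, -0.02, 0.101]
contact_force: [0.1, 0.8, 0.2]
opening: 0.0
t 9.7667 disp xy [  -0.9 -155.2] z 245.5 tip z 234.5 F [0.1 0.8 0.2] toolx yaw 0.101 tooly [ 0.02   0.003 -1.   ] op 0.0
```

View pics/side8.png

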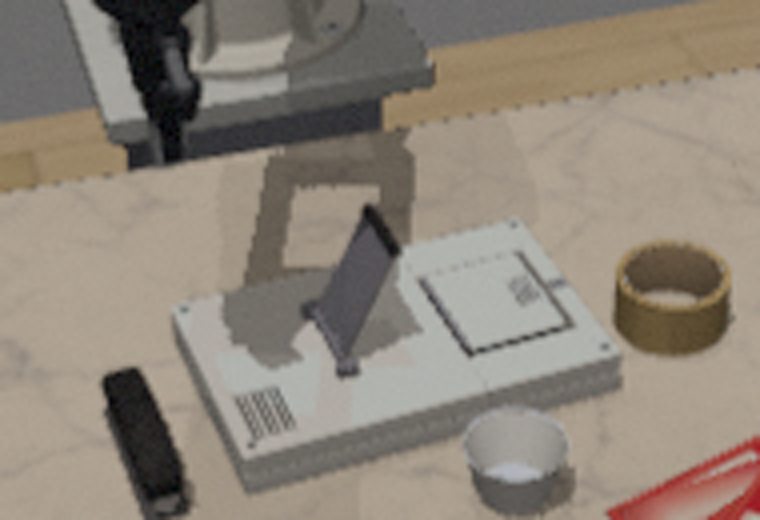

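View pics/scene8.png

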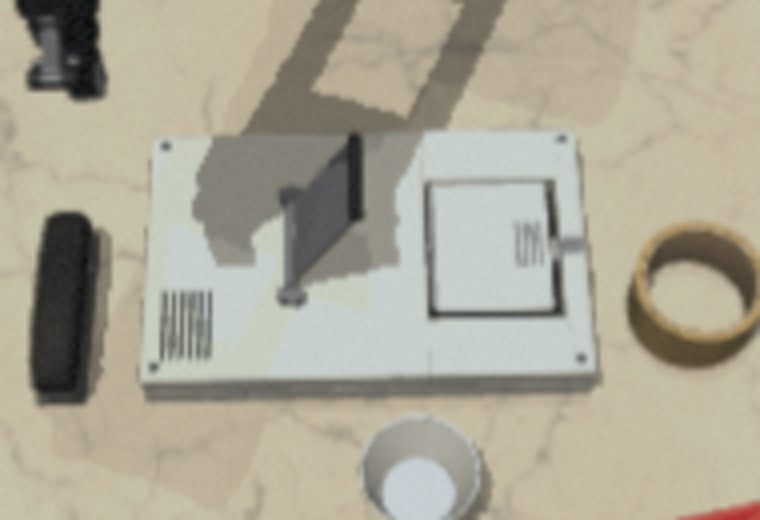

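```bash
python3 - <<'E'
from h import *
f=lambda p:((p[0]+.5)/4-.5+150,(p[1]+.5)/4-.5+120)
for s,d in [((355,137),(371,210)),((356,216),(393,250))]:
    p,e=tri(ray('scene',f(s)),ray('side',f(d)));v=p[:2]-C
    y=-v[0]*np.sin(Y)+v[1]*np.cos(Y); print(p,e,'y',y,'leg',np.pi-.85-np.arctan2(p[2]-48,y+50))
# door edge height from ribs/corners: far corners of door
for s,d in [((550,181),(521,252)),((553,308),(571,324))]:
    print(tri(ray('scene',f(s)),ray('side',f(d))))
E
```

```text
[546.99664201 -13.73915707 135.37583049] [1.917460332259708, 1.9174603322597858] y -4.599595522210858 leg 1.2000000114637743
[603.34396753 -11.00208455 136.26490363] [0.4036939017159829, 0.4036939017160952] y -6.374256240522389 leg 1.179840786097552
(array([515.73129379, 117.6187561 ,  42.54586916]), [1.630773890572988, 1.630773890573001])
(array([615.35214211, 121.55917475,  43.9873382 ]), [2.851105257731582, 2.851105257731581])
```

```bash
python3 -c "from h import *;print(order.sign_off())"
```

```text
the job is handed in; nothing more can be done
None
```

The battery door is shut and the prop leg is over at its far stop. The job is handed in, at about 10 s of the 42 s allowed.

**Door:** I swung it over with the closed fingers and pressed the ribbed spot by the free edge until the fingertips stood at 41 mm. The press built up to about 42 N at the wrist before I lifted off. That is well over the 5–9 N the catch needs. It is below the 120 N wrist limit, but above the 40 N limit for the arm or gripper body. The contact was at the fingertips, so I expect that limit not to apply, but I could not confirm it.

**Leg:** I pushed the tip over with the fingers and it sprung clear of them by itself.

**Last checks:**
- **Leg angle:** two views gave 1.18 and 1.20 rad, against a far stop of 1.2.
- **Door height:** the free edge measured 42.5 and 44 mm at its two corners, against 42 mm when flush. The two views disagreed by up to 3 mm there, so I could not measure the 0.035 rad (about 2.6 mm) limit tightly. An earlier wrist picture put the edge at about 38 mm, within about 3 mm, so it is not standing ajar.
- **Bystanders:** the cup, stapler and tape roll look unmoved in the pictures. I did not measure their positions.
- **Robot:** the arm ended clear of everything, with the wrist force near zero.

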